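Start the vial mixer at the green speed

ROBOT

A 7-joint arm with a two-finger parallel gripper is mounted at the origin on a cart in front of the work surface, level with it; the furniture and walls round the work are solid. World frame = base frame: x ahead of the robot, y to its left, z up, the work surface at z = 0. Lengths are in m, angles in rad, forces in N, time in s.
With the tool pointing down it reaches from about 0.35 to 0.9 m from the base axis. Payload 8.1 kg.
Tool frame: the origin (TCP) lies at the very end of the fingers, on their centre line; the grasp point (between the pads) lies 19 mm behind it (arm.tcp_to_grasp is the distance from the TCP to the grasp point, in m); z points along the fingers, y is the line along which they close (so a half turn about z gives the same grasp; the last joint's range is limited). The gripper opens to 92 mm and grips with 3 to 60 N. Pads are 19 mm wide; open, the fingers measure 130 mm over their backs; the gripper's body (75 mm by 190 mm) begins 47 mm behind the grasp point.
Start: joints at [1.05, 0.434, 0.025, 1.573, -0.012, 1.134, -0.075], TCP at [0.254, -0.571, 0.227] pointing down, gripper open.
Joint ranges: [-2.62, 2.62], [-0.44, 2.09], [-1.27, 1.32], [0.08, 2.57], [-1.32, 4.46], [0.12, 2], [-2.74, 2.74]. Speed limits (rad/s): [2.22, 2.22, 3.01, 3.01, 3.14, 3.14, 3.14].

INTERFACE

Orientations are given as a rotation vector (axis times angle).
In Python, from cell import arm, imaging, sensors, workorder gives the robot as it stands (arm), with the cameras (imaging), the readings (sensors) and the job (workorder).
- The arm moves only by the tool nudge_tcp, called after "Request:" as name(argument=value, ...), one argument or row to a line, values as JSON. Schema: {"type":"object","properties":{"segments":{"type":"array","items":{"type":"array","items":{"type":"number"},"minItems":5,"maxItems":5},"minItems":1,"maxItems":10},"force":{"type":"number"},"only":{"type":"string"},"quiet":{"type":"boolean"},"lines":{"type":"string"}},"required":["segments"],"additionalProperties":false}. segments is a list of rows, 1 to 10 of them, each of 5 numbers: dx, dy, dz in m, then a turn about the tool's z in rad, then the opening from 0.0 (shut) to 1.0 (fully open); each row shifts and turns the commanded pose from where the row before left it, along the tool's axes as they then stand; what a row does not reach is not made up. A row lasts 1/10 s, in which the tool goes at most 0.05 m and 0.15 rad, less where a joint would pass 70% of its speed; a pose out of reach is approached as far as the arm can. The fingers move at their own pace and stop on an object; force is the grip in N (left out, the last holds). Time passes only in rows, so rows that do not move let the fingers close. The tool returns the time, the measured TCP pose, the force, the opening and the grip force at its end. only (a regular expression) keeps the lines of the reply that match it, lines (a string "A,B") keeps lines A to B, and quiet returns only ok. Input that does not fit is refused with a message, and nothing moves.
- sensors.observe(): the state, without advancing time (a new reading comes with each control period).
- imaging.get_image(name): name is "scene" or "top" or "wrist"; returns a dict with "image" (480x640x3 uint8, blue, green, red), "fx", "fy", "cx", "cy" (pixels), "cam_to_world" (4x4, takes a point from camera to world coordinates); the wrist camera has in their place "mount" (4x4, takes a point from camera to tool coordinates, whose origin is the TCP and whose axes are the flange's). Camera axes: x right, y down, z forward; pixel columns grow to the right and rows downward; lengths in m; the calibration is good to about 2 mm. A picture is of the moment at which its call begins: read the wrist's pose just before it. There is no depth.
- workorder.sign_off(): hands the job in; it is judged then, once.
The state is a dict: "clock": time; "joints": joint angles; "dq": joint speeds; "joint_efforts": joint torques, N m; "position": TCP position; "ee_rot": TCP orientation; "force": force on the tool from outside, world axes, zero at the start; "ft_torque": the same for the moment, N m; "width": opening from 0.0 (shut) to 1.0 (fully open); "gripper_force": force on a finger pad.
Only numpy, scipy, OpenCV 4.12 (cv2) and the standard library are available. Lean on these libraries where they do the work, as an engineer would, in place of code of your own. Each camera call takes 0.05 s, during which the arm holds its last target. There are 200 camera calls.

TASK

Get the vial mixer running at its green-marked speed: close the clear lid over the vials, then guide the speed lever through the zigzag gate to the very end of the dead-end slot directly in front of the green tab (on the side towards the mixer's front). Only then press the red start button fully in and let it come back up, and leave the boxes and the tape roll round the mixer where they are.

Things in the scene. Friction and masses are not known exactly. Their poses are not given: they have to be found in the camera images.
- mixer: White bench vial mixer, fixed, 160 x 296 mm, 100 mm high without lever. Origin: centre of its underside; x from its front to its back, y to its left, z up; 'mixer' coordinates are in this frame, mm. Left: console with the gate plate (x -64..64, y 18..142, top z 100). Right: ledge (x -79..-25, y -148..8, z 42), behind it the vial chamber (x -24..78, y -148..8, rim z 82), vials below the rim.
- gate: Aluminium gate plate, 128 x 124 x 5 mm, with the zigzag channel. Origin: gate centre on its top face, mixer (-8, 80, 100); axes as the mixer's. Channel 13 mm wide (2.5 mm play each side of the stem). Centre lines (x, y) in mm from this origin: start slot (-36,12) to (-12,12); across to (-12,-36) = dead-end slot A.
- gate_centre (a point): Gate centre (origin of the gate). The channel goes on: from (-12,-12), on the way to slot A, forward to (12,-12); from there across to (12,36) = dead-end slot B; from (12,12), on the way to slot B, forward to (36,12); from there across to (36,-12) = dead-end slot C. These are where the stem's axis passes the gate plate.
- lever_x (a joint): Fore-and-aft lean of the speed lever, rad; positive leans to mixer +x. Pivot at mixer (-8, 80, 12.5), 85 mm below the middle of the plate. At the plate the stem's axis is, from the gate centre, at x = 85*tan(lever_x), y = 85*tan(lever_y)/cos(lever_x) mm. Stiff: it stays where it is left; 1 to 1.5 N at the grip moves it. Starts in the start slot, x about -37 to -20.
- lever_y (a joint): Sideways lean of the speed lever, rad; positive leans to mixer +y. Upright at 0. See lever_x.
- lever_grip (a point): Middle of the lever's black round-ended grip, on the lever's axis, 131 mm from the pivot. The grip is 22 mm thick and runs from 106 to 156 mm from the pivot; the steel stem below it is 8 mm thick and passes through the channel.
- lever_neck (a point): Point on the lever's axis 93 mm from the pivot, where the stem passes the gate plate when it is at the end of slot A, B or C.
- tab_green: Green tab, 18 x 20 x 3 mm, lying fixed on the gate plate; origin: centre of its underside; axes as the mixer's. Three tabs (green, yellow, blue) mark slots A, B and C, in an order that changes; each lies centred 24 mm behind (mixer +x) the end position of its slot.
- tab_yellow: Yellow tab, the same size, marking another slot.
- tab_blue: Blue tab, the same size, marking another slot.
- green_seat (a point): End position of the lever's stem in the green slot: 24 mm in front (mixer -x) of the green tab's centre, on the top of the gate plate.
- lid (a joint): Opening angle of the clear lid with blue frame, rad: 0 shut, 1.9 wide open; starts at 1.3 to 1.8. Covers the chamber, 102 mm from hinge to free edge, 156 mm wide (mixer y -148..8), 6 mm thick, with a lip (60 mm long, 8 thick, 8 high) on the outer side of its free edge. Stiff hinge: it stays where left and must be pushed all the way down, about 3 N at its middle.
- lid_hinge (a point): Middle of the lid's hinge line (along mixer y) at the back of the chamber, mixer (78, -70, 82.5); the lid's outer face lies 6 mm beyond this line.
- start (a joint): Travel of the red start button, m: 0 up, 0.006 fully pressed; springs back; about 5 N.
- start_top (a point): Centre of the top of the red start button, 36 mm across, on the ledge in front of the chamber, mixer (-52, -112, 64); pressed straight down.
- gauze: Light blue gauze carton, 90 x 45 x 58 mm, loose; origin: centre of its underside. Leave alone.
- needles: White and black needle carton, 106 x 78 x 30 mm, loose; origin: centre of its underside. Leave alone.
- tape: Cream roll of surgical tape lying flat, 59 mm across, 25 mm high, loose; origin: centre of its underside. Leave alone.

How it is judged:
By the outcome, as a careful person would: the job done as asked, in the order asked, and still so for the second after the job is handed in, with the robot touching nothing.
It also fails if it takes over 72 s, if anything falls off the work surface, if the arm or the gripper's body presses on something with over 40 N, if the wrist force passes 120 N, or if a joint passes its speed limit or range.

## Working session

There is one attempt and no reset: what is moved stays moved. The work goes in short steps, Python scripts to look and compute and a tool call to move; the robot and the scene stay as the last step left them, time stands still between calls to the robot, and variables do not carry over. Pictures are saved under pics/ and viewed, at most 14 in all, crops included, and the job is handed in when it is done.

```bash
ls; mkdir -p pics
```

Run:
```python
from cell import arm, imaging, sensors, workorder
import cv2,json,numpy as np
s=sensors.observe(); print(s)
for n in("scene","top"):
    d=imaging.get_image(n); cv2.imwrite(f"pics/{n}0.png",d["image"]); print(n,d["fx"],d["fy"],d["cx"],d["cy"],np.round(d["cam_to_world"],4).tolist())
d=imaging.get_image("wrist");print(np.round(d["mount"],4).tolist(),d["fx"])
```

```text
cell.py
pics
{'clock': 0.0, 'joints': array([ 1.05040183,  0.43523759,  0.02502195,  1.57408423, -0.01157454,
        1.13398448, -0.07508753]), 'dq': array([-0.00035162,  0.0006281 , -0.00081929,  0.00015936,  0.00235339,
        0.00074322,  0.00027468]), 'joint_efforts': array([-1.12582176e-03, -6.67827559e+01,  9.84255038e-01, -3.14455533e+01,
       -6.05967036e-02,  4.27503360e-02,  1.67203784e-04]), 'position': array([ 0.25330295, -0.57082308,  0.22594144]), 'ee_rot': array([-3.07187105e+00, -6.51059742e-01,  7.93568599e-04]), 'force': array([ 0.0200702 ,  0.62690379, -0.32594469]), 'ft_torque': array([-0.01197516, -0.014537  , -0.05078824]), 'gripper_force': 0.0, 'width': 1.0013226596771516}
scene 500.59277135702894 500.59277135702894 320.3096718487504 243.77821619008813 [[-0.5315, -0.5881, 0.6096, -0.0735], [-0.8468, 0.3508, -0.3999, 0.4895], [0.0213, -0.7287, -0.6845, 0.7456], [0.0, 0.0, 0.0, 1.0]]
top 534.9288741562013 534.9288741562013 315.2100180444405 246.8649826024913 [[-0.0247, -0.9966, 0.0783, 0.4092], [-0.9996, 0.0233, -0.0186, 0.1051], [0.0167, -0.0787, -0.9968, 1.4247], [0.0, 0.0, 0.0, 1.0]]
[[-0.001, -0.9548, -0.2972, 0.0818], [1.0, -0.0011, 0.0002, -0.0004], [-0.0006, -0.2972, 0.9548, -0.1585], [0.0, 0.0, 0.0, 1.0]] 374.82060117226985
```

View pics/scene0.png

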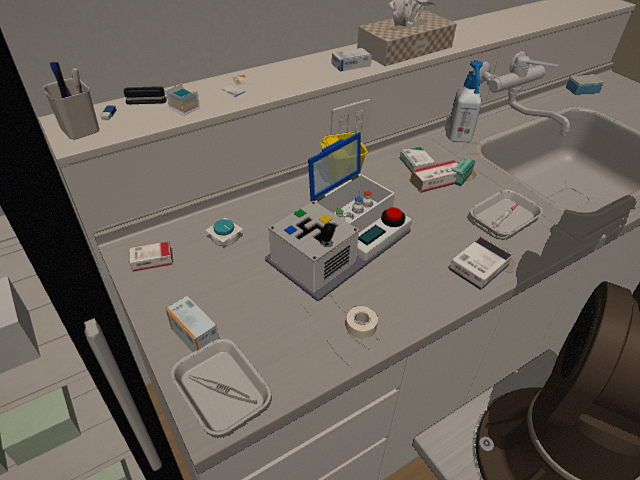

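View pics/top0.png

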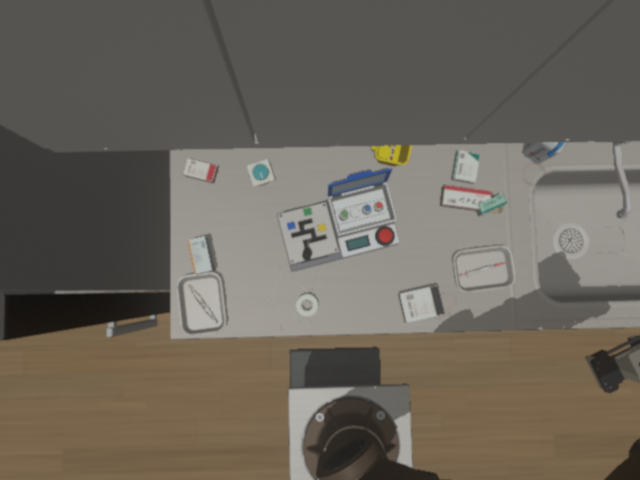

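The mixer is yawed a little, front towards the robot. In the top view the red button is at (385,236) and the lid is at the back near (360,182). The tabs are blue (291,226) leftmost, green (307,212) furthest back, and yellow (322,228). Next I'll measure the mixer's pose.

Create h.py:
```python
import numpy as np,cv2
from cell import arm, imaging, sensors, workorder
from scipy.optimize import least_squares
from scipy.spatial.transform import Rotation as R
def ray(d,p,z):
    T=d["cam_to_world"];v=T[:3,:3]@[(p[0]-d["cx"])/d["fx"],(p[1]-d["cy"])/d["fy"],1]
    return T[:3,3]+v*(z-T[2,3])/v[2]
def blobs(im,lo,hi,roi,amin=8):
    h=cv2.cvtColor(im,cv2.COLOR_BGR2HSV);m=cv2.inRange(h,np.array(lo),np.array(hi))
    x0,y0,x1,y1=roi;k=np.zeros_like(m);k[y0:y1,x0:x1]=m[y0:y1,x0:x1]
    n,_,st,c=cv2.connectedComponentsWithStats(k)
    return sorted([(int(st[i,4]),*np.round(c[i],2)) for i in range(1,n) if st[i,4]>=amin],reverse=True)
COL=dict(red=[(0,150,90),(6,255,255)],green=[(45,120,50),(75,255,255)],yellow=[(20,150,90),(32,255,255)],blue=[(100,150,70),(125,255,255)])
```

Run:
```python
from h import *
for n,roi in(("scene",(265,130,420,290)),("top",(275,160,405,275))):
    im=cv2.imread(f"pics/{n}0.png");d=imaging.get_image(n)
    for c,(lo,hi) in COL.items():
        for b in blobs(im,lo,hi,roi)[:4]:
            print(n,c,b,np.round(ray(d,b[1:],.064 if c=="red" else .103),4))
    x0,y0,x1,y1=roi
    cv2.imwrite(f"pics/{n}c.png",cv2.resize(im[y0:y1,x0:x1],None,fx=4.5,fy=4.5,interpolation=cv2.INTER_CUBIC)[:600,:800])
```

```text
scene red (163, np.float64(393.77), np.float64(213.45)) [ 0.5333 -0.0939  0.064 ]
scene red (24, np.float64(367.25), np.float64(192.54)) [ 0.6216 -0.0882  0.064 ]
scene green (51, np.float64(299.49), np.float64(212.86)) [0.5969 0.1018 0.103 ]
scene green (23, np.float64(339.04), np.float64(211.04)) [0.5612 0.0302 0.103 ]
scene yellow (228, np.float64(334.52), np.float64(138.12)) [ 0.7977 -0.1142  0.103 ]
scene yellow (88, np.float64(362.82), np.float64(152.48)) [ 0.7117 -0.1368  0.103 ]
scene yellow (61, np.float64(325.0), np.float64(218.57)) [0.5559 0.0673 0.103 ]
scene blue (753, np.float64(332.55), np.float64(164.09)) [ 0.7074 -0.0496  0.103 ]
scene blue (57, np.float64(290.21), np.float64(229.46)) [0.5628 0.1425 0.103 ]
scene blue (24, np.float64(358.12), np.float64(198.79)) [ 0.5742 -0.0261  0.103 ]
top red (128, np.float64(385.15), np.float64(235.12)) [ 0.5421 -0.1002  0.064 ]
top green (9, np.float64(307.22), np.float64(211.11)) [0.6029 0.0981 0.103 ]
top yellow (84, np.float64(393.42), np.float64(161.31)) [ 0.7244 -0.1217  0.103 ]
top yellow (26, np.float64(321.42), np.float64(227.46)) [0.5611 0.0638 0.103 ]
top blue (95, np.float64(359.38), np.float64(175.54)) [ 0.6899 -0.0348  0.103 ]
top blue (8, np.float64(290.75), np.float64(225.0)) [0.569  0.1399 0.103 ]
```

View pics/scenec.png

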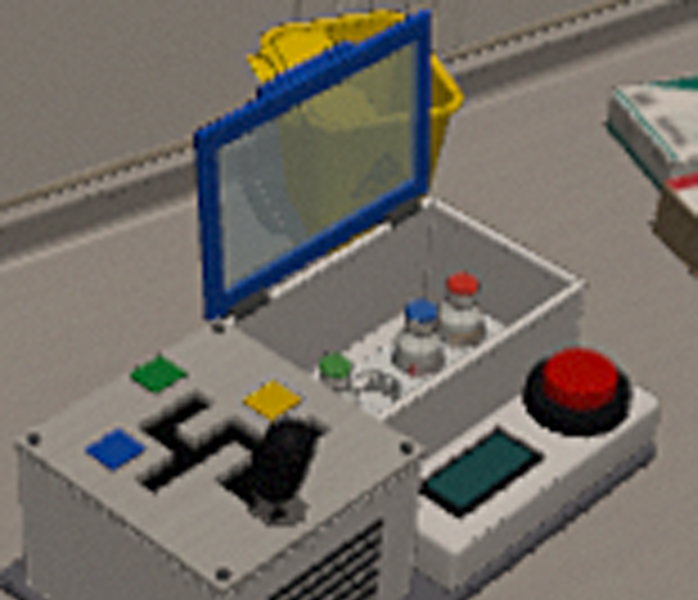

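The crop shows the lid about upright, with its lip on the far side. A yellow bin stands behind the lid's right half. The green tab is at the back, so it marks slot C, and the lever leans forward in the start slot. Next I'll fit the pose and locate the lid edge, the bin and the wall.

Add to h.py:
```python
M=np.array([[-52,-112],[52,68],[4,44],[28,116]])/1000
def fit(W):
    W=np.array(W)[:,:2];f=lambda p:(np.c_[np.cos(p[2])*M[:,0]-np.sin(p[2])*M[:,1],np.sin(p[2])*M[:,0]+np.cos(p[2])*M[:,1]]+p[:2]-W).ravel()
    r=least_squares(f,[.55,0,.2]);return r.x,np.round(r.fun.reshape(-1,2)*1000,1)
def m2w(p,q):
    c,s=np.cos(p[2]),np.sin(p[2]);q=np.asarray(q)/1000
    return np.array([c*q[0]-s*q[1]+p[0],s*q[0]+c*q[1]+p[1],q[2]])
def proj(d,w):
    T=np.linalg.inv(d["cam_to_world"]);v=T[:3,:3]@w+T[:3,3];return d["fx"]*v[0]/v[2]+d["cx"],d["fy"]*v[1]/v[2]+d["cy"]
```

Run:
```python
from h import *
S=[(.5333,-.0939),(.5969,.1018),(.5559,.0673),(.5628,.1425)];T=[(.5421,-.1002),(.6029,.0981),(.5611,.0638),(.569,.1399)]
for W in(S,T,(np.array(S)+T)/2): p,r=fit(W);print(np.round(p,4),r.tolist())
d=imaging.get_image("scene");t=imaging.get_image("top")
# lid: corners scene crop px/4.5+offset
for a in(1.3,1.4,1.5,1.6,1.7,1.8):
    for y in(-148,8):
        w=m2w(p,(78-102*np.cos(a),y,82.5+102*np.sin(a)));print(a,y,np.round(proj(d,w),1),np.round(proj(t,w),1))
print("lid corners scene",np.array([(428,12),(197,135)])/4.5+[265,130])
print("wall base pts",[np.round(ray(d,np.array(q)/4.5+[265,130],0),3) for q in((0,260),(690,15))], [np.round(ray(t,q,0),3) for q in((200,148),(450,148))])
```

```text
[0.5605 0.0244 0.2122] [[-0.0, -2.2], [0.1, 0.0], [-0.7, 0.9], [0.6, 1.2]]
[0.5675 0.0203 0.2262] [[-0.2, -0.3], [0.0, 0.2], [0.4, 0.3], [-0.2, -0.2]]
[0.564  0.0224 0.2193] [[-0.1, -1.2], [0.1, 0.1], [-0.2, 0.6], [0.2, 0.5]]
1.3 -148 [374.  139.4] [395.5 186.4]
1.3 8 [322.  168.1] [331.4 202. ]
1.4 -148 [370.6 136.7] [394.6 182.2]
1.4 8 [318.5 165. ] [330.4 197.8]
1.5 -148 [367.  134.3] [393.6 177.9]
1.5 8 [314.9 162.4] [329.4 193.6]
1.6 -148 [363.5 132.4] [392.5 173.8]
1.6 8 [311.3 160.2] [328.4 189.4]
1.7 -148 [360. 131.] [391.4 169.7]
1.7 8 [307.8 158.4] [327.3 185.3]
1.8 -148 [356.5 129.9] [390.2 165.8]
1.8 8 [304.4 157.1] [326.2 181.3]
lid corners scene [[360.11111111 132.66666667]
 [308.77777778 160.        ]]
wall base pts [array([0.831, 0.064, 0.   ]), array([ 0.838, -0.433,  0.   ])] [array([0.796, 0.383, 0.   ]), array([ 0.783, -0.295,  0.   ])]
```

View pics/topc.png

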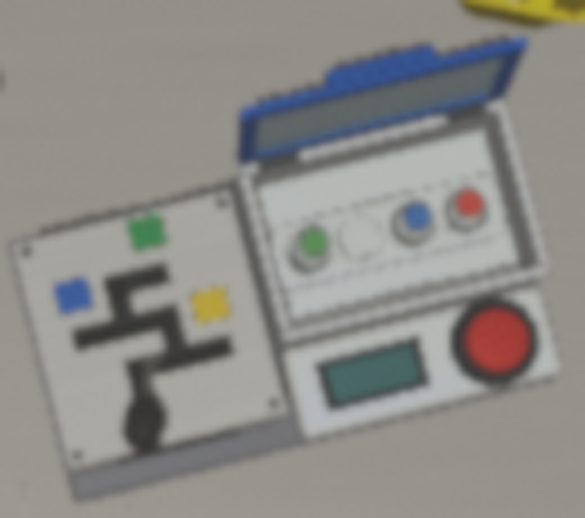

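The lid is open about 1.65 rad and the mixer sits near (0.564, 0.022) with yaw 0.22. I'll align the tool axes with the mixer (tool x = mixer x, tool y = mixer -y) and take a wrist view from above.

Request:
nudge_tcp(
  segments=[
    [0,0,-0.02,0.1,0],
    [0,0,-0.02,0.1,0],
    [0.03,-0.038,0,0,0],
    [0.03,-0.038,0,0,0],
    [0.03,-0.038,0,0,0],
    [0.03,-0.038,0,0,0],
    [0.03,-0.038,0,0,0],
    [0.03,-0.038,0,0,0],
    [0.03,-0.038,0,0,0],
    [0.03,-0.038,0,0,0],
  ],
)

```text
clock: 1.35
position: [0.4227, -0.2208, 0.267]
ee_rot: [3.123, 0.341, 0.001]
force: [1.0, -0.4, 0.8]
width: 0.178
gripper_force: 0.0
```

Request:
nudge_tcp(
  segments=[
    [0.03,-0.038,0,0,0],
    [0.03,-0.038,0,0,0],
    [0.03,-0.038,0,0,0],
    [0.03,-0.038,0,0,0],
    [0,0,0,0,0],
    [0,0,0,0,0],
  ],
)

```text
clock: 1.95
position: [0.5067, -0.0472, 0.2666]
ee_rot: [-3.122, -0.346, 0.001]
force: [0.2, -1.1, -0.3]
width: 0.004
gripper_force: 0.0
```

Run:
```python
from h import *
p=(.564,.0224,.2193)
s=sensors.observe();d=imaging.get_image("wrist");cv2.imwrite("pics/w1.png",d["image"])
T=np.eye(4);T[:3,:3]=R.from_rotvec(s["ee_rot"]).as_matrix();T[:3,3]=s["position"];d["cam_to_world"]=T@d["mount"]
print(s["position"],T[:3,:2].T,s["clock"])
for c,(lo,hi) in COL.items():
    for b in blobs(d["image"],lo,hi,(0,0,640,480),100)[:4]: print(c,b,np.round(ray(d,b[1:],.064 if c=="red" else .103),4))
```

```text
[ 0.50673239 -0.04724331  0.26655177] [[ 9.75769874e-01  2.18799087e-01 -3.35336311e-04]
 [ 2.18799077e-01 -9.75769932e-01 -6.71678137e-05]] 1.95
red (1017, np.float64(379.2), np.float64(181.05)) [ 0.5427 -0.0994  0.064 ]
red (241, np.float64(388.55), np.float64(94.29)) [ 0.6203 -0.0868  0.064 ]
green (554, np.float64(163.82), np.float64(59.97)) [0.6026 0.0986 0.103 ]
green (221, np.float64(285.26), np.float64(95.09)) [0.598  0.0006 0.103 ]
yellow (3069, np.float64(306.19), np.float64(407.11)) [ 0.3009 -0.0801  0.103 ]
yellow (514, np.float64(200.59), np.float64(123.46)) [0.5612 0.0644 0.103 ]
yellow (217, np.float64(308.57), np.float64(353.77)) [ 0.3651 -0.0688  0.103 ]
yellow (197, np.float64(327.11), np.float64(354.13)) [ 0.3687 -0.087   0.103 ]
blue (1476, np.float64(332.39), np.float64(18.38)) [ 0.6597 -0.0239  0.103 ]
blue (522, np.float64(108.47), np.float64(93.43)) [0.5682 0.1397 0.103 ]
blue (221, np.float64(353.68), np.float64(94.53)) [ 0.6104 -0.0532  0.103 ]
```

View pics/w1.png

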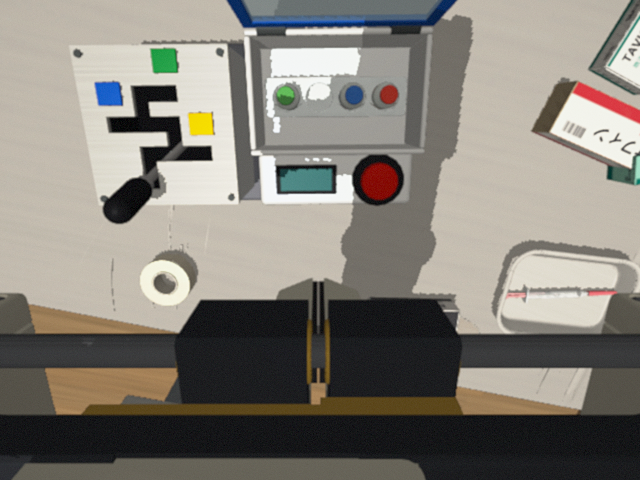

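The wrist view confirms the top fit: red button (379,181), green tab (164,60), channel and lever clearly visible. Next I'll refine the pose and estimate the arm's geometry, to check clearance under the wall cabinet before reaching behind the lid.

Add to h.py:
```python
P,res=fit([(.5427,-.0994),(.6026,.0986),(.5612,.0644),(.5682,.1397)])
def tcp():
    s=sensors.observe();c,n=np.cos(P[2]),np.sin(P[2]);r=s["position"][:2]-P[:2]
    return np.round(1000*np.array([c*r[0]+n*r[1],-n*r[0]+c*r[1],s["position"][2]]),1),np.round(s["force"],1),np.round(R.from_rotvec(s["ee_rot"]).as_matrix()[:2,0],4)
```

Run:
```python
from h import *
print(P,res.tolist(),tcp(),sensors.observe()["joints"].round(3))
q0=[1.0504,.4352,.025,1.5741,-.0116,1.134];q1=sensors.observe()["joints"]
r0=np.hypot(.2533,.5708);r1=np.hypot(*sensors.observe()["position"][:2]);z0,z1=.2259,.2666
A=lambda q:[[np.sin(q[1]),np.sin(q[1]+q[3]),0],[np.cos(q[1]),np.cos(q[1]+q[3]),1]]
x=np.linalg.lstsq(np.array(A(q0)+A(q1)),[r0,z0,r1,z1],rcond=None)[0];print("L1,L2,h-L3",x)
L1,L2,k=x
for r,z in((.70,.267),(.70,.165)):
    D=np.hypot(r,z-k);print("elbow r,z-k",[L1*np.sin(a:=np.arctan2(r,z-k)-np.arccos((L1**2+D**2-L2**2)/(2*L1*D))),L1*np.cos(a)],"wrist z-k",z-k)
print("lidpts",m2w(P,(86,-70,184)),"target",m2w(P,(122,-65,165)))
```

```text
[0.56752511 0.02076377 0.23093467] [[-0.2, -0.8], [-0.0, 0.3], [0.1, 0.1], [0.0, 0.4]] (array([-75.5, -53.7, 266.5]), array([-0.1, -0.2, -0.1]), array([0.9763, 0.2162])) [ 0.211  0.231 -0.269  1.775  0.068  1.145 -1.432]
L1,L2,h-L3 [ 0.60429081  0.40820988 -0.14911192]
elbow r,z-k [np.float64(0.3055836506170607), np.float64(0.5213309984915279)] wrist z-k 0.4161119249083435
elbow r,z-k [np.float64(0.33729039217638274), np.float64(0.501400607157715)] wrist z-k 0.3141119249083435
lidpts [ 0.66726419 -0.02769361  0.184     ] target [ 0.70116405 -0.0145864   0.165     ]
```

Request:
nudge_tcp(
  segments=[
    [0.02,-0.033,0,-0.013,0],
    [0.02,-0.033,0,0,0],
    [0.02,-0.033,0,0,0],
    [0.017,0,0.03,0,0],
    [0.017,0,0.03,0,0],
    [0.017,0,0.03,0,0],
    [0.017,0,0.03,0,0],
    [0.03,0,0,0,0],
    [0,0,0,0,0],
    [0,0,0,0,0],
  ],
)

```text
clock: 3.0
position: [0.6383, 0.0821, 0.1464]
ee_rot: [3.12, 0.358, -0.001]
force: [0.3, -0.1, -0.2]
width: 0.006
gripper_force: 0.0
```

Run:
```python
from h import *
print(tcp(),sensors.observe()["joint_efforts"].round(1))
```

```text
(array([ 83. ,  43.5, 146.4]), array([ 0.3, -0.1, -0.2]), array([0.974 , 0.2264])) [ -0.4 -70.9  -4.4 -29.8   0.   -0.2   0. ]
```

Request:
nudge_tcp(
  segments=[
    [0.02,0,0,0,0],
    [0.02,0,0,0,0],
    [0,0.035,0,0,0],
    [0,0.035,0,0,0],
    [0,0.035,0,0,0],
    [0,0,0,0,0],
    [0,0,0,0,0],
  ],
)

```text
clock: 3.7
position: [0.7005, -0.0116, 0.1473]
ee_rot: [3.12, 0.356, 0.0]
force: [-0.7, 0.7, 0.3]
width: 0.003
gripper_force: 0.0
```

Run:
```python
from h import *
print(tcp(),sensors.observe()["joint_efforts"].round(1))
d=imaging.get_image("scene");cv2.imwrite("pics/s2.png",d["image"][0:300,200:500])
```

```text
(array([122.1, -62. , 147.3]), array([-0.7,  0.7,  0.3]), array([0.9743, 0.2252])) [  3.  -79.4  -2.7 -30.7   0.4  -0.    0.1]
```

View pics/s2.png

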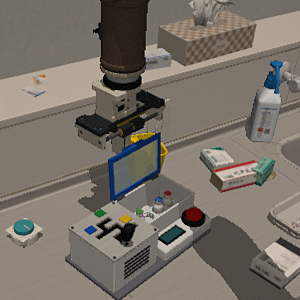

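The gripper's fingers are behind the lid, clear of the wall and the bin. Now I'll pull the lid over.

Request:
nudge_tcp(
  segments=[
    [-0.012,0,0,0,0],
    [-0.014,0,0,0,0],
    [-0.014,0,0,0,0],
    [-0.014,0,0,0,0],
    [-0.014,0,0,0,0],
    [-0.014,0,0,0,0],
    [-0.01,0,0.008,0,0],
    [-0.01,0,0.012,0,0],
  ],
)

```text
clock: 4.55
position: [0.6018, -0.0307, 0.1281]
ee_rot: [-3.12, -0.365, -0.004]
force: [0.3, -1.4, 1.3]
width: 0.005
gripper_force: 0.6
```

Run:
```python
from h import *
print(tcp(),sensors.observe()["joint_efforts"].round(1))
```

```text
(array([ 21.6, -57.9, 128.1]), array([ 0.3, -1.4,  1.3]), array([0.973 , 0.2309])) [ -0.2 -67.7  -4.  -28.3  -0.1   0.8   0.1]
```

Request:
nudge_tcp(
  segments=[
    [-0.007,0,0.012,0,0],
    [-0.007,0,0.012,0,0],
    [-0.003,0,0.01,0,0],
    [0,0,0.006,0,0],
    [0,0,0.003,0,0],
    [0,0,0,0,0],
  ],
)

```text
clock: 5.15
position: [0.5844, -0.0352, 0.0881]
ee_rot: [3.12, 0.363, -0.001]
force: [-21.6, 0.8, 50.9]
width: 0.006
gripper_force: 25.1
```

Run:
```python
from h import *
print(tcp(),sensors.observe()["joint_efforts"].round(1))
```

```text
(array([  3.6, -58.4,  88.1]), array([-21.6,   0.8,  50.9]), array([0.9733, 0.2297])) [ -0.9 -41.9  -2.  -23.9   1.1  -7.8  -0. ]
```

Request:
nudge_tcp(
  segments=[
    [0,0,-0.02,0,0],
    [-0.01,0,-0.04,0,0.6],
    [-0.025,-0.02,-0.04,0,0.6],
    [-0.03,-0.02,-0.03,0,0.6],
    [-0.02,0,-0.02,0,0.6],
    [0,0,0,0,0.6],
    [0,0,0,0,0.6],
  ],
)

```text
clock: 5.85
position: [0.4945, -0.0169, 0.2332]
ee_rot: [3.12, 0.362, 0.003]
force: [0.1, 0.3, -0.5]
width: 0.476
gripper_force: 0.0
```

Run:
```python
from h import *
s=sensors.observe();d=imaging.get_image("wrist");cv2.imwrite("pics/w2.png",d["image"])
T=np.eye(4);T[:3,:3]=R.from_rotvec(s["ee_rot"]).as_matrix();T[:3,3]=s["position"];d["cam_to_world"]=T@d["mount"]
print(tcp(),s["clock"])
def lev(gx,gy,r):
    v=np.array([gx,gy,85.]);return m2w(P,np.array([-8,80,12.5])+r*v/np.linalg.norm(v))
for gx in(-37,-34,-31,-28,-25,-22,-19): print(gx,*[np.round(proj(d,lev(gx,12,r)),0) for r in(95,131,145)])
print("hinge-edge corners closed",[np.round(proj(d,m2w(P,(-24,y,88))),0) for y in(-148,8)])
h=cv2.cvtColor(d["image"],cv2.COLOR_BGR2HSV);m=(h[:,:,2]<45).astype(np.uint8);m[300:]=0
n,_,st,c=cv2.connectedComponentsWithStats(m)
for i in range(1,n):
    if st[i,4]>150: print(st[i],c[i].round(0))
```

```text
(array([-79.7, -20. , 232.4]), array([ 0.4, -0.5, -0.3]), array([0.9735, 0.2287])) 5.85
-37 [175. 182.] [154. 210.] [145. 222.]
-34 [174. 179.] [153. 205.] [143. 217.]
-31 [173. 176.] [151. 200.] [141. 211.]
-28 [172. 172.] [149. 195.] [138. 206.]
-25 [171. 169.] [147. 190.] [136. 200.]
-22 [170. 165.] [145. 184.] [134. 193.]
-19 [169. 161.] [144. 178.] [132. 186.]
hinge-edge corners closed [array([479., 153.]), array([283., 153.])]
[ 129   74   79   98 2821] [174. 112.]
[198 142  44  15 527] [223. 150.]
[391 155  56  54 978] [414. 178.]
[308 165  65  30 476] [341. 175.]
[ 124  177   52   50 1618] [149. 202.]
```

View pics/w2.png

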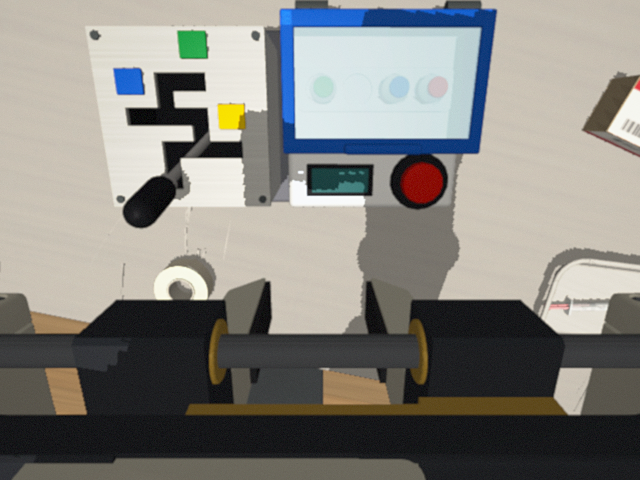

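The lid lies flat and shut. The lever's grip centre is at (149,202), which puts the stem near gate x -32, y 12. I'll move over it and descend.

Request:
nudge_tcp(
  segments=[
    [0.008,-0.04,0,0,0.6],
    [0.008,-0.04,0,0,0.6],
    [0.008,-0.038,0,0,0.6],
    [0,0,0,0,0.6],
    [0,0,0.04,0,0.6],
    [0,0,0.04,0,0.6],
    [0,0,0.03,0,0.6],
    [0,0,0,0,0.6],
    [0,0,0,0,0.6],
  ],
)

```text
clock: 6.8
position: [0.4906, 0.1032, 0.1223]
ee_rot: [-3.121, -0.361, 0.003]
force: [0.0, -0.2, 1.7]
width: 0.601
gripper_force: 0.0
```

Run:
```python
from h import *
print(tcp())
d=imaging.get_image("wrist");cv2.imwrite("pics/w3.png",d["image"][100:400,120:520])
```

```text
(array([-56.1,  97.9, 122.3]), array([ 0. , -0.2,  1.7]), array([0.9735, 0.2286]))
```

View pics/w3.png

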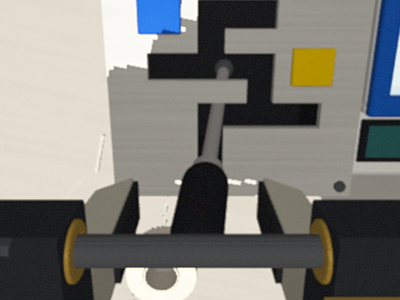

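The grip lies centred between the open pads, with the stem going up the crop to (225,68). I'll close on it gently.

Request:
nudge_tcp(
  segments=[
    [0,0,0,0,0.1],
    [0,0,0,0,0.1],
    [0,0,0,0,0.1],
    [0,0,0,0,0.1],
    [0,0,0,0,0.1],
  ],
  force=8,
)

```text
clock: 7.35
position: [0.4908, 0.103, 0.1231]
ee_rot: [3.12, 0.361, 0.001]
force: [-1.3, -0.3, 3.3]
width: 0.267
gripper_force: 8.0
```

```bash
python3 -c "
from h import *
print(tcp())"
```

```text
(array([-55.9,  97.7, 123.1]), array([-1.3, -0.3,  3.3]), array([0.9736, 0.2284]))
```

Request:
nudge_tcp(
  segments=[
    [0.0095,0,-0.002,0,0.1],
    [0.0095,-0.001,-0.002,0,0.1],
    [0.01,0,-0.002,0,0.1],
    [0,0,0,0,0.1],
  ],
)

```text
clock: 7.75
position: [0.5197, 0.1107, 0.129]
ee_rot: [3.121, 0.36, 0.001]
force: [-0.1, -2.6, 5.4]
width: 0.271
gripper_force: 8.1
```

Run:
```python
from h import *
print(tcp(),sensors.observe()["width"])
```

```text
(array([-25.9,  98.5, 129. ]), array([-0.1, -2.6,  5.4]), array([0.9737, 0.228 ])) 0.270771603042935
```

Request:
nudge_tcp(
  segments=[
    [-0.001,0.0095,0,0,0.1],
    [0,0.0095,0,0,0.1],
    [0,0.0095,0,0,0.1],
    [0,0.009,0,0,0.1],
    [0,0,0,0,0.1],
  ],
)

```text
clock: 8.25
position: [0.5266, 0.0729, 0.1288]
ee_rot: [3.121, 0.359, 0.001]
force: [-0.3, 1.8, 5.9]
width: 0.271
gripper_force: 8.4
```

Run:
```python
from h import *
print(tcp(),sensors.observe()["width"])
d=imaging.get_image("wrist");cv2.imwrite("pics/w4.png",d["image"][100:400,120:520])
```

```text
(array([-27.9,  60.1, 128.8]), array([-0.3,  1.8,  5.9]), array([0.9739, 0.2269])) 0.2707633005866261
```

View pics/w4.png

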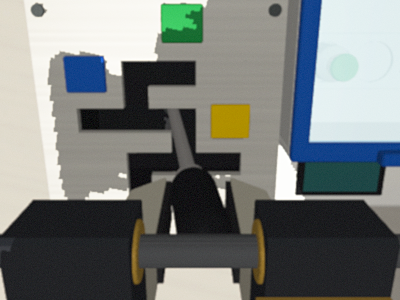

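The lever followed and now stands at the foot of the second fore-and-aft segment. Next I'll push it forward, then across.

Request:
nudge_tcp(
  segments=[
    [0.01,-0.001,-0.001,0,0.1],
    [0.01,0,-0.001,0,0.1],
    [0.01,0,0.001,0,0.1],
    [0.0095,0,0.001,0,0.1],
    [0,0,0,0,0.1],
  ],
)

```text
clock: 8.8
position: [0.5651, 0.0843, 0.1282]
ee_rot: [3.121, 0.361, -0.001]
force: [-1.2, -1.0, 0.9]
width: 0.268
gripper_force: 8.1
```

Run:
```python
from h import *
print(tcp(),sensors.observe()["width"])
```

```text
(array([ 12.2,  62.4, 128.2]), array([-1.2, -1. ,  0.9]), array([0.9736, 0.2285])) 0.2681260620059137
```

Request:
nudge_tcp(
  segments=[
    [-0.001,-0.0095,0,0,0.1],
    [0,-0.0095,0,0,0.1],
    [0,-0.009,0,0,0.1],
    [0,-0.009,0,0,0.1],
    [0,0,0,0,0.1],
  ],
)

```text
clock: 9.3
position: [0.5546, 0.1219, 0.1291]
ee_rot: [-3.12, -0.365, -0.001]
force: [1.7, -0.3, 5.9]
width: 0.271
gripper_force: 8.5
```

Run:
```python
from h import *
print(tcp(),sensors.observe()["width"])
```

```text
(array([ 10.6, 101.5, 129.1]), array([ 1.7, -0.3,  5.9]), array([0.9729, 0.231 ])) 0.27114628561562776
```

Request:
nudge_tcp(
  segments=[
    [0,0.0025,0,0,0.1],
    [0.009,0,0.001,0,0.1],
    [0.009,0.001,0.0025,0,0.1],
    [0.009,0,0.003,0,0.1],
    [0.009,0,0.003,0,0.1],
    [0,0,0,0,0.1],
  ],
)

```text
clock: 9.9
position: [0.5907, 0.1248, 0.1183]
ee_rot: [3.12, 0.362, -0.004]
force: [-1.5, -2.1, 4.8]
width: 0.263
gripper_force: 8.0
```

Run:
```python
from h import *
print(tcp(),sensors.observe()["width"])
d=imaging.get_image("wrist");cv2.imwrite("pics/w5.png",d["image"][0:400,120:520])
```

```text
(array([ 46.3,  96. , 118.3]), array([-1.5, -2.1,  4.8]), array([0.9735, 0.2287])) 0.26307925367557916
```

View pics/w5.png

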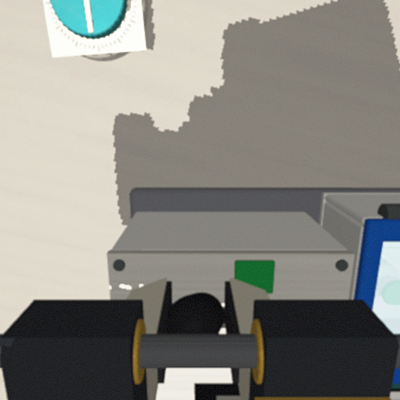

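The lever is at the last leg, leaning back beside the green tab. I'll push it across to the end of slot C.

Request:
nudge_tcp(
  segments=[
    [-0.001,0.009,0,0,0.1],
    [0,0.009,0,0,0.1],
    [0,0.009,0,0,0.1],
    [0,0.008,0,0,0.1],
    [0,0,0,0,0.1],
  ],
)

```text
clock: 10.45
position: [0.5983, 0.0891, 0.1194]
ee_rot: [3.121, 0.358, 0.001]
force: [1.2, 2.0, 2.4]
width: 0.274
gripper_force: 8.2
```

Run:
```python
from h import *
print(tcp(),sensors.observe()["width"])
```

```text
(array([ 45.6,  59.5, 119.4]), array([1.2, 2. , 2.4]), array([0.974 , 0.2267])) 0.2743585986972468
```

Request:
nudge_tcp(
  segments=[
    [0,0.002,0,0,0.1],
    [0,0,0,0,0.1],
  ],
)

```text
clock: 10.65
position: [0.5983, 0.0889, 0.1194]
ee_rot: [-3.12, -0.362, -0.001]
force: [0.8, 3.3, 2.6]
width: 0.274
gripper_force: 8.2
```

Request:
nudge_tcp(
  segments=[
    [0,0.002,0,0,0.1],
    [0,0,0,0,0.1],
  ],
)

```text
clock: 10.85
position: [0.5985, 0.0885, 0.1194]
ee_rot: [-3.118, -0.364, -0.0]
force: [0.4, 7.2, 2.1]
width: 0.267
gripper_force: 8.1
```

```bash
python3 - <<'E'
from h import *
print(tcp(),sensors.observe()["width"])
E
```

```text
(array([ 45.7,  58.9, 119.4]), array([0.4, 7.2, 2.1]), array([0.9732, 0.2301])) 0.2668082208713462
```

The force rises while the motion stalls, so the stem is against the slot's end. I'll relax, open, lift and look.

Request:
nudge_tcp(
  segments=[
    [0,-0.003,0,0,0.1],
    [0,0,0,0,0.6],
    [0,0,0,0,0.6],
    [0,0,0,0,0.6],
    [0,0,-0.04,0,0.6],
    [0,0,-0.04,0,0.6],
    [-0.03,0.01,-0.02,0,0.3],
    [-0.045,0.02,0,0,0],
    [-0.045,0.02,0,0,0],
    [-0.04,0.02,0,0,0],
  ],
)

```text
clock: 11.85
position: [0.4559, -0.0167, 0.219]
ee_rot: [3.12, 0.361, -0.001]
force: [-0.3, -0.3, 0.7]
width: 0.3
gripper_force: 0.0
```

Request:
nudge_tcp(
  segments=[
    [0,0.02,0,0,0],
    [0,0,0,0,0],
    [0,0,0,0,0],
  ],
)

```text
clock: 12.15
position: [0.4629, -0.0349, 0.2193]
ee_rot: [3.121, 0.36, 0.0]
force: [0.3, 1.2, 0.4]
width: 0.041
gripper_force: 0.0
```

Run:
```python
from h import *
s=sensors.observe();d=imaging.get_image("wrist")
T=np.eye(4);T[:3,:3]=R.from_rotvec(s["ee_rot"]).as_matrix();T[:3,3]=s["position"];d["cam_to_world"]=T@d["mount"]
print(tcp())
def lev(gx,gy,r):
    v=np.array([gx,gy,85.]);return m2w(P,np.array([-8,80,12.5])+r*v/np.linalg.norm(v))
im=d["image"];cv2.imwrite("pics/w6.png",cv2.resize(im[0:260,50:510],None,fx=1.7,fy=1.7,interpolation=cv2.INTER_CUBIC))
for g in((36,-12),(36,-14),(36,-10),(36,-6),(36,12)): print(g,*[np.round(proj(d,lev(*g,r)),1) for r in(93,106,131,145)])
h=cv2.cvtColor(im,cv2.COLOR_BGR2HSV);m=(h[:,:,2]<45).astype(np.uint8);m[260:]=0
n,_,st,c=cv2.connectedComponentsWithStats(m)
for i in range(1,n):
    if st[i,4]>150: print(st[i],c[i].round(0))
b=blobs(im,*COL["red"],(300,100,560,300),100)[0];print(b,ray(d,b[1:],.064),m2w(P,(-52,-112,64)))
```

```text
(array([-114.3,  -29.5,  219.2]), array([0.2, 0.5, 0.2]), array([0.9735, 0.2288]))
(36, -12) [170.6  23. ] [165.3   9.5] [153.2 -21.1] [145.1 -41.5]
(36, -14) [173.7  23.2] [169.    9.8] [158.3 -20.6] [151.2 -40.9]
(36, -10) [167.5  22.7] [161.5   9.2] [148.  -21.5] [139.  -42.1]
(36, -6) [161.3  22.4] [154.1   8.7] [137.7 -22.2] [126.7 -42.9]
(36, 12) [134.6  23. ] [122.    9.6] [ 93.5 -20.9] [ 74.5 -41.3]
[149   0  35  15 389] [167.   6.]
[  96   14  124  130 4503] [153.  73.]
[ 384  111   61   62 1196] [410. 140.]
[295 125  70  34 672] [329. 142.]
(1469, np.float64(417.51), np.float64(142.51)) [ 0.54237303 -0.09926669  0.064     ] [ 0.54254096 -0.10016511  0.064     ]
```

View pics/w6.png

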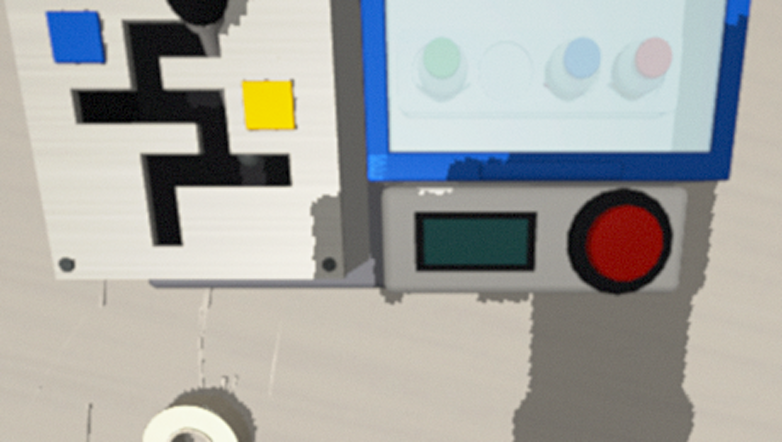

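The stem sits at the closed right-hand end of slot C, in front of the green tab (crop (210,45)). The lid is flat and the red button is at pixel (417,142). I'll move over the button and press.

Request:
nudge_tcp(
  segments=[
    [0.021,0.0275,0,0,0],
    [0.021,0.0275,0,0,0],
    [0.021,0.0275,0,0,0],
    [0,0,0.04,0,0],
    [0,0,0.04,0,0],
    [0,0,0.04,0,0],
    [0,0,0.025,0,0],
    [0,0,0,0,0],
    [0,0,0,0,0],
  ],
)

```text
clock: 13.1
position: [0.5435, -0.0994, 0.0744]
ee_rot: [-3.12, -0.364, 0.001]
force: [1.2, -0.0, 0.8]
width: 0.004
gripper_force: 0.0
```

Run:
```python
from h import *
print(tcp())
```

```text
(array([ -50.9, -111.5,   74.4]), array([ 1.2, -0. ,  0.8]), array([0.9732, 0.2301]))
```

Request:
nudge_tcp(
  segments=[
    [0,0,0.008,0,0],
    [0,0,0.005,0,0],
    [0,0,0.003,0,0],
    [0,0,0.001,0,0],
    [0,0,0,0,0],
    [0,0,0,0,0],
  ],
)

```text
clock: 13.7
position: [0.5443, -0.1004, 0.0583]
ee_rot: [3.12, 0.362, 0.004]
force: [1.0, 1.3, 6.1]
width: 0.011
gripper_force: 3.0
```

Request:
nudge_tcp(
  segments=[
    [0,0,0.001,0,0],
    [0,0,0,0,0],
  ],
)

```text
clock: 13.9
position: [0.5445, -0.1004, 0.0581]
ee_rot: [3.12, 0.362, 0.005]
force: [-0.7, 1.2, 15.4]
width: 0.003
gripper_force: 7.8
```

Request:
nudge_tcp(
  segments=[
    [0,0,0.001,0,0],
    [0,0,0,0,0],
  ],
)

```text
clock: 14.1
position: [0.5445, -0.1004, 0.0579]
ee_rot: [3.12, 0.361, 0.005]
force: [-4.3, 1.2, 25.3]
width: 0.004
gripper_force: 12.7
```

The button has bottomed: at z 0.058 the force climbs steeply to 25 N. I'll lift off and do a final check.

Request:
nudge_tcp(
  segments=[
    [0,0,-0.01,0,0],
    [0,0,-0.04,0,0],
    [0,0,-0.04,0,0],
    [0,0,-0.04,0,0],
    [-0.04,0,-0.02,0,0],
    [-0.04,0,0,0,0],
    [-0.04,0,0,0,0],
    [0,0,0,0,0],
    [0,0,0,0,0],
  ],
)

```text
clock: 15.0
position: [0.4256, -0.1284, 0.2057]
ee_rot: [3.12, 0.359, 0.001]
force: [0.1, 0.9, 0.3]
width: 0.006
gripper_force: 0.0
```

Run:
```python
from h import *
d=imaging.get_image("scene");cv2.imwrite("pics/s3.png",cv2.resize(d["image"][120:350,130:530],None,fx=2,fy=2))
```

```text
(no output)
```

View pics/s3.png

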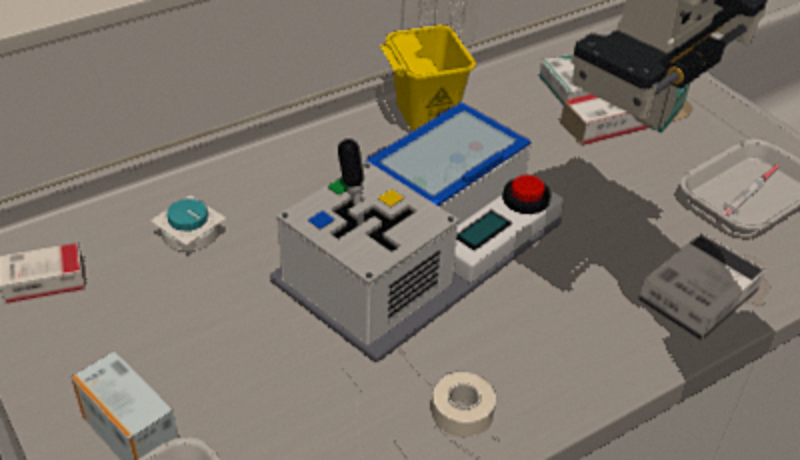

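The final view shows the lid shut, the lever by the green tab at (350,165), the red button back up at (527,190), and the boxes and tape where they were. Handing in.

```bash
python3 -c "
from cell import arm, imaging, sensors, workorder
print(workorder.sign_off())"
```

```text
the job is handed in; nothing more can be done
None
```

The lid is shut, the lever is at the end of the green slot (slot C), the start button was pressed fully in and came back up, the boxes and tape were left alone, and the job was handed in at about 15 s.

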